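Put three mixed-up watches back with their own bracelets

ROBOT

A 6-joint arm with a two-finger parallel gripper is mounted at the origin on the work surface. World frame = base frame: x ahead of the robot, y to its left, z up, the work surface at z = 0. Lengths are in m, angles in rad, forces in N, time in s.
With the tool pointing down it reaches from about 0.275 to 0.975 m from the base axis. Payload 8.4 kg.
Tool frame: the origin (TCP) lies on the centre line of the jaws, within the pads' length; the fingertips stand 14 mm ahead of it and the grasp point (between the pads) lies 5 mm behind it (r.tip_extent is the distance from the TCP to the fingertips, in m); z points along the fingers, y is the direction in which the jaws open and shut (so a half turn about z gives the same grasp; the last joint's range is limited). The gripper opens to 92 mm and grips with 3 to 60 N. Pads are 20 mm wide; open, the fingers measure 128 mm over their backs; the gripper's body (75 mm by 189 mm) begins 69 mm behind the grasp point.
Start: joints at [-1.307, 0.353, 1.633, -0, 1.155, -0.002], TCP at [0.164, -0.603, 0.229] pointing down, gripper open.
Joint ranges: [-2.63, 2.63], [-0.92, 2.1], [0.06, 2.66], [-1.3, 4.44], [0, 2.69], [-3.02, 3.02]. Speed limits (rad/s): [2.22, 2.22, 2.79, 3.14, 3.14, 3.14].

INTERFACE

Orientations are given as a unit quaternion [w, x, y, z].
In Python, from station import r, hand, planner, capture, camera_model, hand_in, read_time_s, read_joint_positions, read_joint_velocities, read_effort, read_tcp_pos, read_ee_rot, read_wrist_force, read_ft_torque, read_gripper_width gives the robot as it stands. The module is installed in compiled form; this text tells all that it offers. Calls block until the motion is done:
- r.move_ptp(position, orientation): joint-space move of the TCP to a pose.
- r.servo_line(position, rotation=None, vel=0.15, guard=None): straight line of the TCP; rotation=None keeps the orientation; vel is the mean speed in m/s. With guard (N) it stops when the force on the tool has changed by that much, and returns True; else False.
- r.movej(angles): joint-space move.
- hand.command_gripper(opening): finger opening in m; the grip force is fixed at half the most; returns when the fingers have stopped.
- r.hold(seconds).
- planner.inverse_kinematics(position, orientation): joint angles nearest the present ones, or None.
- capture(name): name is "side" or "top"; returns the picture (480x640x3 uint8, red, green, blue); there is no depth.
- camera_model(name): a dict with "fx", "fy", "cx", "cy" (pixels), "dist" ([k1, k2, p1, p2, k3] as OpenCV has them; the pictures are not rectified), "rvec" (rotation vector, rad) and "tvec" (3), from world to camera coordinates, as OpenCV has them. Camera axes: x right, y down, z forward; pixel columns grow to the right and rows downward; lengths in m; the calibration is good to about 2 mm. A picture is of the moment at which its call begins. camera_model takes no time and is no camera call.
A pose or a line that the arm cannot do raises r.MotionError and nothing moves.
- hand_in(): hands the job in, once; it reports no verdict.
Readings, each from a call of its own:
- read_time_s(): time.
- read_joint_positions(): joint angles.
- read_joint_velocities(): joint speeds.
- read_effort(): joint torques, N m.
- read_tcp_pos(): TCP position.
- read_ee_rot(): TCP orientation.
- read_wrist_force(): force on the tool from outside, world axes, zero at the start.
- read_ft_torque(): the same for the moment, N m.
- read_gripper_width(): finger opening in m.
Only numpy, scipy, OpenCV 4.12 (cv2) and the standard library are available. Lean on these libraries where they do the work, as an engineer would, in place of code of your own. Each camera call takes 0.05 s, during which the arm holds its last target. There are 200 camera calls.

TASK

The three watch heads are lying in the wrong job trays: use the empty casing cushion as the spare place and put each watch on the seat of the tray that holds the bracelet of its own metal (gold, steel or black), centred on the seat, dial up and straight along the bracelet, with either end to the front. Set the watches down gently on cushion or tray, never on the bare bench and without dropping or tipping them over, and leave the loupe, the brass movement holder and the glass jar where they are.

Things in the scene. Friction and masses are not known exactly. Their poses are not given: they have to be found in the camera images.
- watch_gold: Loose yellow gold watch head without strap, dial up: cream dial with dark brown hands. Round case 42 mm across, 13.5 mm thick; a lug block at each end, 48 mm over their flat end faces, each face 24 mm wide, 0.5 to 9 mm above the underside: pinch across these. Crown juts 3.5 mm at +y. Origin: centre of the underside. x: 6 to 12 o'clock, through the end faces; z: up. About 95 g.
- watch_steel: Loose bright steel watch head without strap, dial up: blue dial with white hands. Round case 42 mm across, 13.5 mm thick; a lug block at each end, 48 mm over their flat end faces, each face 24 mm wide, 0.5 to 9 mm above the underside: pinch across these. Crown juts 3.5 mm at +y. Origin: centre of the underside. x: 6 to 12 o'clock, through the end faces; z: up. About 95 g.
- watch_black: Loose black watch head without strap, dial up: near-black dial with white hands. Round case 42 mm across, 13.5 mm thick; a lug block at each end, 48 mm over their flat end faces, each face 24 mm wide, 0.5 to 9 mm above the underside: pinch across these. Crown juts 3.5 mm at +y. Origin: centre of the underside. x: 6 to 12 o'clock, through the end faces; z: up. About 95 g.
- tray_gold: Fixed white tray, blue-grey foam, with a folded yellow gold bracelet. 128 x 98 mm: x -64..64, y -36..62. Origin: on the underside, below the centre of the pale blue round seat (56 mm, level with the foam) where the watch goes. Foam top 12 mm above the origin, rim 13 mm. Bracelet 88 x 20 mm along x, centred at y = 45 mm, top at 22 mm. z: up.
- tray_steel: Fixed white tray, blue-grey foam, with a folded bright steel bracelet. 128 x 98 mm: x -64..64, y -36..62. Origin: on the underside, below the centre of the pale blue round seat (56 mm, level with the foam) where the watch goes. Foam top 12 mm above the origin, rim 13 mm. Bracelet 88 x 20 mm along x, centred at y = 45 mm, top at 22 mm. z: up.
- tray_black: Fixed white tray, blue-grey foam, with a folded black bracelet. 128 x 98 mm: x -64..64, y -36..62. Origin: on the underside, below the centre of the pale blue round seat (56 mm, level with the foam) where the watch goes. Foam top 12 mm above the origin, rim 13 mm. Bracelet 88 x 20 mm along x, centred at y = 45 mm, top at 22 mm. z: up.
- cushion: Casing cushion that does not move, empty at the start: round, aluminium with a dark green flat top, 76 mm across, 20 mm high. Origin: centre of the underside; the green top is 20 mm above it. z: up.
- loupe: Bystander: small loose black eyeglass loupe, a blunt cone 38 mm across and 30 mm high. Origin: centre of the underside.
- holder: Bystander: loose round brass movement holder, 44 mm across, 32 mm high to the tip of its thin centre post. Origin: centre of the underside.
- jar: Bystander: loose clear glass jar with an aluminium lid, 72 mm across, 54 mm high to the top of its knob. Origin: centre of the underside.
Mind the look-alikes: they are no part of the job. Of the things shaped like the cushion, the aluminium one is meant.

How it is judged:
On the way:
1. a watch is parked on the casing cushion and let go (((horizontal distance between watch_gold and cushion below 0.02 m and z of watch_gold in the frame of cushion between 0.016 and 0.024 m and contact force between the fingers and watch_gold below 0.1 N and angle between watch_gold's own z axis and vertical below 0.1 rad and linear speed of watch_gold below 0.02 m/s and angular speed of watch_gold below 0.2 rad/s) or (horizontal distance between watch_steel and cushion below 0.02 m and z of watch_steel in the frame of cushion between 0.016 and 0.024 m and contact force between the fingers and watch_steel below 0.1 N and angle between watch_steel's own z axis and vertical below 0.1 rad and linear speed of watch_steel below 0.02 m/s and angular speed of watch_steel below 0.2 rad/s) or (horizontal distance between watch_black and cushion below 0.02 m and z of watch_black in the frame of cushion between 0.016 and 0.024 m and contact force between the fingers and watch_black below 0.1 N and angle between watch_black's own z axis and vertical below 0.1 rad and linear speed of watch_black below 0.02 m/s and angular speed of watch_black below 0.2 rad/s))), for 0.2 s.
At the end, for the whole second after the job is handed in: each watch rests released in the tray with the bracelet of its own metal: dial up, flat on the foam (height within 3 mm, tilt under 0.1 rad), its centre within 12 mm of the seat's centre, its length within 0.26 rad (15 degrees) of the bracelet's direction, either way round (horizontal distance between watch_gold and tray_gold below 0.012 m and z of watch_gold in the frame of tray_gold between 0.009 and 0.015 m and angle between the x axis of watch_gold and the x axis of tray_gold, either way round below 0.26 rad and angle between each of watch_gold, watch_steel, watch_black's own z axis and vertical below 0.1 rad and linear speed of each of watch_gold, watch_steel, watch_black below 0.02 m/s and angular speed of each of watch_gold, watch_steel, watch_black below 0.2 rad/s and horizontal distance between watch_steel and tray_steel below 0.012 m and z of watch_steel in the frame of tray_steel between 0.009 and 0.015 m and angle between the x axis of watch_steel and the x axis of tray_steel, either way round below 0.26 rad and horizontal distance between watch_black and tray_black below 0.012 m and z of watch_black in the frame of tray_black between 0.009 and 0.015 m and angle between the x axis of watch_black and the x axis of tray_black, either way round below 0.26 rad); the robot touches nothing.
It fails at once if a watch is dropped (more than about 25 mm) or slammed down ((linear speed of watch_gold above 0.7 m/s and height (world z) of watch_gold below 0.045 m) or (linear speed of watch_steel above 0.7 m/s and height (world z) of watch_steel below 0.045 m) or (linear speed of watch_black above 0.7 m/s and height (world z) of watch_black below 0.045 m)).
It fails at once if a watch touches down on the bare bench or mat (height (world z) of any of watch_gold, watch_steel, watch_black below 0.008 m).
It fails at once if a watch is tipped over (angle between any of watch_gold, watch_steel, watch_black's own z axis and vertical above 0.8 rad).
It fails at once if the loupe, the movement holder or the jar is shifted by more than 15 mm (distance of any of loupe, holder, jar from where it was at the start of the episode above 0.015 m).
It also fails if it takes over 104 s, if anything falls off the work surface, if the arm or the gripper's body presses on something with over 40 N, if the wrist force passes 120 N, or if a joint passes its speed limit or range.

## Working session

There is one attempt and no reset: what is moved stays moved. The work goes in short steps, each a Python script; the robot and the scene stay as the last script left them, time stands still between calls to the robot, and variables do not carry over. Pictures are saved under pics/ and viewed, on a budget of 14 in all, crops included, one or two more only if the job needs it, and the job is handed in when it is done.

```bash
mkdir -p pics; python3 - <<'E'
from station import *
import cv2
for n in("top","side"):
    im=capture(n); cv2.imwrite(f"pics/{n}0.png",cv2.cvtColor(im,cv2.COLOR_RGB2BGR)); print(camera_model(n))
print(read_time_s(),read_ee_rot(),r.tip_extent)
E
```

```text
{'fx': 483.6844076313602, 'fy': 483.6844076313602, 'cx': 328.16688701728776, 'cy': 236.61906870658154, 'dist': array([-0.12766377,  0.        ,  0.        ,  0.        ,  0.        ]), 'rvec': array([ 2.08445696, -2.12894922,  0.18496771]), 'tvec': array([-0.02576737,  0.49024528,  0.83631085])}
{'fx': 504.05227717535956, 'fy': 504.05227717535956, 'cx': 322.3322467094697, 'cy': 239.87637961688077, 'dist': array([-0.04615331,  0.        ,  0.        ,  0.        ,  0.        ]), 'rvec': array([ 0.70142132, -2.63779013,  1.13567621]), 'tvec': array([0.41162079, 0.24162415, 0.82048142])}
0.1 [-6.08295965e-04  9.91182471e-01  1.32502577e-01 -8.27794048e-05] 0.014
```

View pics/top0.png

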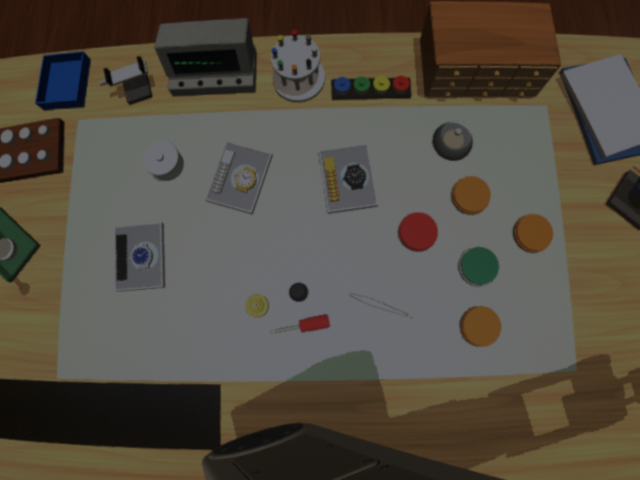

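View pics/side0.png

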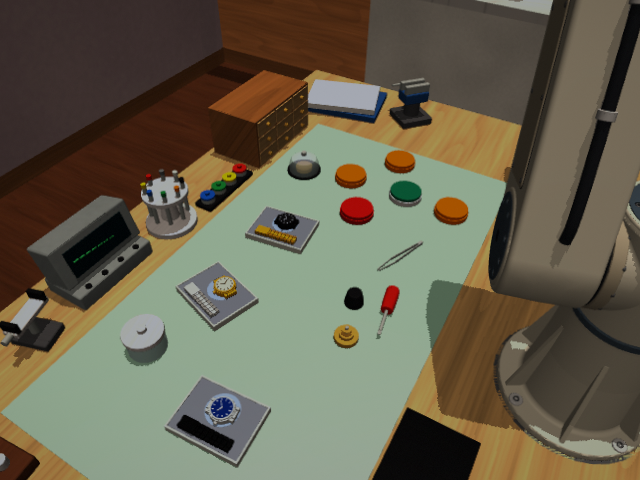

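Top view: gold watch (244,178) in the tray with the steel bracelet (222,171). Black watch (354,176) in the gold-bracelet tray (331,178). Steel watch (142,256) in the black-bracelet tray (121,257). 

Cushion look-alikes: red disc (418,231), orange discs (471,195), (533,233) and (481,326), glass dome (453,141), and the aluminium cushion with a green top (479,266), which is my choice. The bystanders are the loupe (299,292), the holder (257,305) and the jar (161,159). The screwdriver and tweezers are also lying on the mat.

```bash
cat > h.py <<'E'
from station import *
import cv2, numpy as np
def cam(n):
    m=camera_model(n); K=np.array([[m['fx'],0,m['cx']],[0,m['fy'],m['cy']],[0,0,1]]); return K,m['dist'],m['rvec'],m['tvec']
def ray(n,px):
    K,d,rv,t=cam(n); R=cv2.Rodrigues(rv)[0]
    u=cv2.undistortPoints(np.array(px,float).reshape(-1,1,2),K,d).reshape(-1,2)
    return -R.T@t, np.c_[u,np.ones(len(u))]@R
def toz(n,px,z):
    c,d=ray(n,px); return (c+d*((z-c[2])/d[:,2])[:,None])[:,:2]
def proj(n,P):
    K,d,rv,t=cam(n); return cv2.projectPoints(np.array(P,float).reshape(-1,1,3),rv,t,K,d)[0].reshape(-1,2)
def ortho(im,n,cx,cy,z,half=0.075,N=300):
    # up = +x, left = +y
    g=(np.arange(N)+.5)/N*2*half-half
    X=cx-g[:,None]+0*g[None]; Y=cy-g[None]+0*g[:,None]
    p=proj(n,np.c_[X.ravel(),Y.ravel(),np.full(N*N,z)]).astype(np.float32).reshape(N,N,2)
    return cv2.remap(im,p[...,0],p[...,1],cv2.INTER_CUBIC)
def bgr(im): return cv2.cvtColor(im,cv2.COLOR_RGB2BGR)
E
python3 - <<'E'
from h import *
im=capture("top"); T={}
c=[(244,178),(354,176),(142,256),(479,266)]; z=[.013,.013,.013,.02]
tiles=[]
for p,zz in zip(c,z):
    w=toz("top",[p],zz)[0]; print(p,w.round(4)); 
    o=ortho(im,"top",*w,zz); tiles.append(np.clip(o.astype(float)*1.8,0,255).astype(np.uint8))
cv2.imwrite("pics/tiles.png",bgr(np.vstack([np.hstack(tiles[:2]),np.hstack(tiles[2:])])))
for p in [(299,292),(257,305),(161,159),(418,231),(471,195),(481,326)]: print(p,toz("top",[p],.02).round(3))
print(ray("top",[(0,0)])[0],ray("side",[(0,0)])[0])
E
```

```text
(244, 178) [0.6185 0.1284]
(354, 176) [ 0.6163 -0.0881]
(142, 256) [0.4668 0.3276]
(479, 266) [ 0.4324 -0.3174]
(299, 292) [[0.392 0.02 ]]
(257, 305) [[0.369 0.099]]
(161, 159) [[0.662 0.298]]
(418, 231) [[ 0.502 -0.206]]
(471, 195) [[ 0.571 -0.313]]
(481, 326) [[ 0.321 -0.313]]
[ 0.31526289 -0.0546031   0.91544964] [0.15979069 0.57976208 0.73440216]
```

View pics/tiles.png

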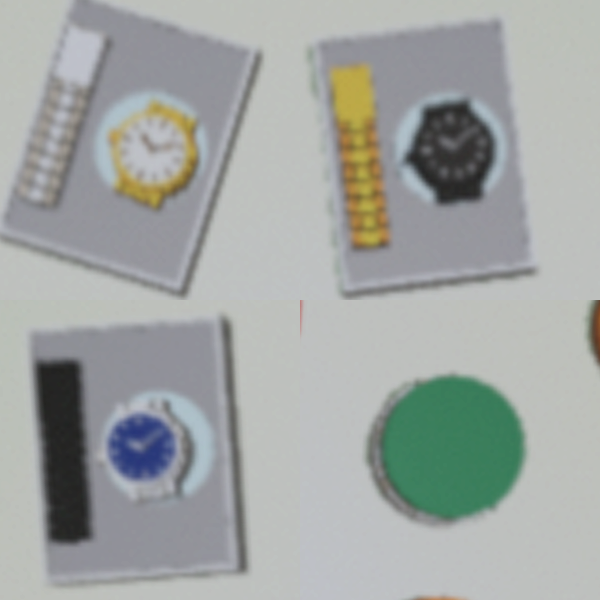

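The tiles confirm the choices. All three watches lie within about 10° of their tray's x axis with the crown towards the bracelet, and the cushion is green with an aluminium side. Next I measure the tray frames, dial centres and watch yaws.

```bash
cat > meas.py <<'E'
from h import *
W=0.1;N=400
def fill_largest(m,near=None):
    cs=cv2.findContours(m.astype(np.uint8),cv2.RETR_EXTERNAL,cv2.CHAIN_APPROX_NONE)[0]
    return max(cs,key=cv2.contourArea)
def pix2w(p,c): p=np.asarray(p,float).reshape(-1,2); g=(p+.5)/N*2*W-W; return np.c_[c[0]-g[:,1],c[1]-g[:,0]]
def tray(im,c):
    o=ortho(im,"top",*c,.0125,W,N); hsv=cv2.cvtColor(o,cv2.COLOR_RGB2HSV)
    v=o.max(2).astype(int); mat=np.median(v[:20])
    k=(v<mat*.88)&(v>mat*.62)&(hsv[...,1]<60)
    k=cv2.morphologyEx(k.astype(np.uint8),cv2.MORPH_OPEN,np.ones((5,5)))
    cn=fill_largest(k); q=pix2w(cv2.boxPoints(cv2.minAreaRect(cn)),c)
    e=[q[1]-q[0],q[2]-q[1]]; L=[np.linalg.norm(a) for a in e]
    ax=e[int(np.argmax(L))]; ax=ax/np.linalg.norm(ax); ax=ax*np.sign(ax[0]); ay=np.array([-ax[1],ax[0]])
    return q.mean(0)-.013*ay, np.arctan2(ax[1],ax[0]), L
def blob(im,c,z,f,rad):
    o=ortho(im,"top",*c,z,W,N); hsv=cv2.cvtColor(o,cv2.COLOR_RGB2HSV)
    yy,xx=np.mgrid[:N,:N]; k=f(o.astype(int),hsv.astype(int))&(np.hypot(xx-N/2,yy-N/2)<rad/W*N/2)
    return pix2w(fill_largest(k),c)
circ=lambda P:(lambda q:(np.array(q[0]),q[1]))(cv2.minEnclosingCircle((P*1000).astype(np.float32)))
def yaw(P,c):
    d=P-c; rr=np.hypot(*d.T); k=rr>.0225; a=np.arctan2(d[k,1],d[k,0])
    k2=np.abs(np.sin(a))<.7; a=a[k2]; return .5*np.angle(np.mean(np.exp(2j*a))),len(a)
E
python3 - <<'E'
from meas import *
im=capture("top")
for n,c in dict(steel=(.6185,.1284),gold=(.6163,-.0881),black=(.4668,.3276)).items():
    o,a,L=tray(im,np.array(c)); print("tray",n,o.round(4),np.degrees(a).round(1),np.round(L,4))
g=blob(im,(.6185,.1284),.019,lambda o,h:(abs(h[...,0]-24)<8)&(h[...,1]>90),.033)
b=blob(im,(.6163,-.0881),.019,lambda o,h:(h[...,2]<75),.033)
s=blob(im,(.4668,.3276),.0245,lambda o,h:(abs(h[...,0]-115)<15)&(h[...,1]>110),.033)
cu=blob(im,(.4324,-.3174),.02,lambda o,h:(abs(h[...,0]-75)<20)&(h[...,1]>80),.06)
for n,P in dict(gold=g,black=b,steel=s,cushion=cu).items():
    q=P.astype(np.float32)*1000; e=cv2.fitEllipse(q); ce=np.array(e[0])/1000
    y=yaw(P,ce); print(n,"encl",circ(P),"ell",ce.round(4),np.round(e[1],1),"yaw",np.degrees(y[0]).round(1),y[1])
E
```

```text
tray steel [0.6162 0.1265] -17.5 [0.1302 0.0995]
tray gold [ 0.6135 -0.0896] 7.5 [0.0951 0.1311]
tray black [0.4685 0.3224] 4.3 [0.0974 0.1245]
gold encl (array([613.75      , 124.40000153]), 25.511125564575195) ell [0.6141 0.1243] [36.2 46.3] yaw -17.1 84
black encl (array([612.88378906, -89.93732452]), 27.54771614074707) ell [ 0.6128 -0.0891] [42.1 52.6] yaw 7.6 140
steel encl (array([466.16394043, 326.90951538]), 15.055974960327148) ell [0.4661 0.3267] [27.4 28.7] yaw nan 0
cushion encl (array([ 433.76473999, -318.69366455]), 35.20683288574219) ell [ 0.4337 -0.3187] [68.8 69.7] yaw -0.4 194
  return _methods._mean(a, axis=axis, dtype=dtype,
  ret = ret.dtype.type(ret / rcount)
```

Measured sizes match the specification. Order of work:
1. Gold watch to the cushion
2. Steel watch to the steel tray
3. Black watch to the black tray
4. Gold watch to the gold tray

Starting with gold.

```bash
cat > act.py <<'E'
from h import *
from scipy.spatial.transform import Rotation as Ro
TE=r.tip_extent
def quat(p,deg):
    """tool down, jaws along deg; of the two half turns the one with joint 6 nearer its middle"""
    best=None
    for a in np.radians([deg,deg+180]):
        z=np.array([0,0,-1.]); y=np.array([np.cos(a),np.sin(a),0]); q=Ro.from_matrix(np.c_[np.cross(y,z),y,z]).as_quat(scalar_first=True)
        j=planner.inverse_kinematics(p,q)
        if j is not None and (best is None or abs(j[5])<best[0]): best=(abs(j[5]),q)
    return best[1]
def over(xy,deg,z=.12):
    p=np.array([*xy,z]); q=quat(p,deg); r.move_ptp(p,q)
def pick(xy,deg,base):
    over(xy,deg); hand.command_gripper(.07)
    t=base+.002+TE
    r.servo_line([*xy,t+.02],vel=.2); hit=r.servo_line([*xy,t],vel=.06,guard=8)
    hand.command_gripper(.0)
    w=read_gripper_width(); r.servo_line([*xy,.12],vel=.15)
    print("pick hit",hit,"w",round(w,4),"after lift",round(read_gripper_width(),4),"t",read_time_s())
def place(xy,deg,base):
    over(xy,deg); t=base+.0025+TE
    r.servo_line([*xy,t+.02],vel=.15); hit=r.servo_line([*xy,t],vel=.03,guard=6)
    print("place hit",hit,"z err",round(read_tcp_pos()[2]-t,4))
    hand.command_gripper(.066); r.servo_line([*xy,t+.03],vel=.08); r.servo_line([*xy,.12],vel=.25)
    print("placed t",read_time_s(),"F",read_wrist_force().round(1))
E
python3 - <<'E'
from act import *
pick((.6141,.1243),-17.3,.012); print(read_gripper_width())
if read_gripper_width()>.044:
    place((.4337,-.3187),0,.020)
    cv2.imwrite("pics/a_side.png",bgr(capture("side")))
E
```

```text
pick hit True w 0.0487 after lift 0.0485 t 5.85
0.04850124727972908
place hit True z err -0.0001
placed t 10.1833 F [-0.   0.3 -0.7]
```

View pics/a_side.png

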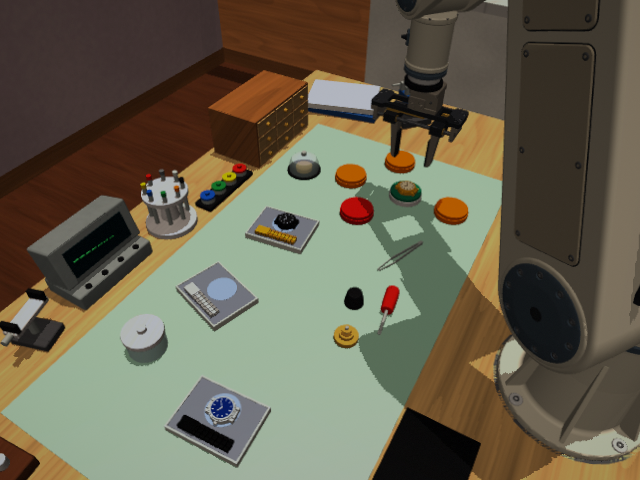

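The side view shows the gold watch upright on the green cushion at (405,190), and the steel tray's seat is empty at (222,290). I use the free seat to check the tray measurement, then move the steel watch.

```bash
sed -i 's/print("pick hit",hit/print("pick hit",hit,round(read_tcp_pos()[2]-.12,4)/; s/    hand.command_gripper(.0)$/    print("zerr",round(read_tcp_pos()[2]-t,4)); hand.command_gripper(.0)/' act.py
python3 - <<'E'
from act import *
from meas import blob
im=capture("top")
P=blob(im,(.6162,.1265),.012,lambda o,h:(h[...,1]>28)&(abs(h[...,0]-97)<16),.034)
e=cv2.fitEllipse((P*1000).astype(np.float32)); print("seat",e)
c=np.array(e[0])/1000; d=np.hypot(*(c-[.6162,.1265])); print(d)
tgt=(.6162,.1265) if d>.004 or min(e[1])<45 else c
pick((.4661,.3267),6,.012)
if read_gripper_width()>.044:
    place(tgt,-17.5,.012)
    cv2.imwrite("pics/b_side.png",bgr(capture("side")))
E
```

```text
seat ((620.1132202148438, 128.09927368164062), (52.949771881103516, 53.26198959350586), 142.5779266357422)
0.004227406859843288
zerr 0.0004
pick hit True -0.0008 w 0.0477 after lift 0.0476 t 14.9833
place hit True z err -0.0001
placed t 18.6417 F [ 0.  -0.  -0.8]
```

View pics/b_side.png

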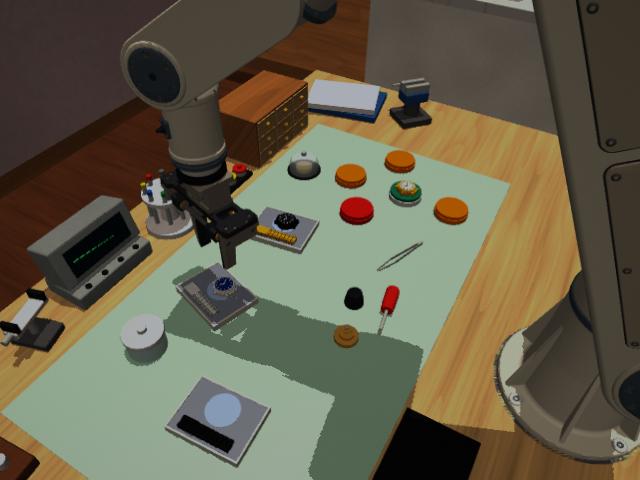

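The steel watch sits on the steel tray's seat at (224,287), and the black tray's seat is free at (222,410). The round-seat fit (53 mm across) differs from the rectangle fit by 4 mm, and I trust the seat fit more, so I use it from here on.

```bash
cat >> act.py <<'E'
from meas import blob
def seat(c,n="top"):
    P=blob(capture(n),c,.012,lambda o,h:(h[...,1]>28)&(abs(h[...,0]-97)<16),.034)
    e=cv2.fitEllipse((P*1000).astype(np.float32)); print("seat",np.round(e[0],1),np.round(e[1],1)); return np.array(e[0])/1000
E
python3 - <<'E'
from act import *
over((.6128,-.0893),7.5)
tgt=seat((.4685,.3224))
pick((.6128,-.0893),7.5,.012)
if read_gripper_width()>.044 and np.hypot(*(tgt-[.4685,.3224]))<.007:
    place(tgt,4.3,.012)
    cv2.imwrite("pics/c_side.png",bgr(capture("side")))
    g=seat((.6135,-.0896))
E
```

```text
seat [473.8 331.2] [33.9 56.7]
zerr 0.0004
pick hit True -0.0008 w 0.0476 after lift 0.0474 t 22.25
```

The check stopped the placing because the seat fit was only partial (34x57). The black watch is held safely in the gripper. I'll look at that tray.

```bash
python3 - <<'E'
from act import *
im=capture("top"); o=ortho(im,"top",.4685,.3224,.012,.075,300)
cv2.imwrite("pics/d.png",bgr(np.clip(o*1.8,0,255).astype(np.uint8)))
h=cv2.cvtColor(o,cv2.COLOR_RGB2HSV)
for x in range(100,220,12): print(x,o[150,x],h[150,x])
seat((.4685,.3224))
E
```

```text
100 [111 122 128] [101  34 128]
112 [110 122 128] [100  36 128]
124 [111 123 128] [ 99  34 128]
136 [111 122 128] [101  34 128]
148 [111 122 128] [101  34 128]
160 [107 117 122] [100  31 122]
172 [80 76 68] [20 38 80]
184 [87 80 70] [18 50 87]
196 [91 84 74] [18 48 91]
208 [93 87 76] [19 47 93]
seat [473.4 330.9] [34.7 56.7]
```

View pics/d.png

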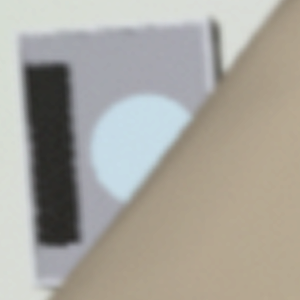

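The arm covers the lower right of that tray. From the seat's visible left edge (x=91) and top edge (y=95), with a radius of 56 px, its centre is at (147,151). That is world (0.468, 0.324), which agrees with the tray fit. Placing there.

```bash
python3 - <<'E'
from act import *
place((.4685,.3235),4.3,.012)
over((.4337,-.3187),0,.2)
im=capture("top")
cv2.imwrite("pics/c_top.png",bgr(im)); seat((.6135,-.0896))
E
```

```text
place hit True z err -0.0001
placed t 26.6333 F [-0.7  0.1 -1.5]
seat [617.6 -88.4] [51.5 52.6]
```

View pics/c_top.png

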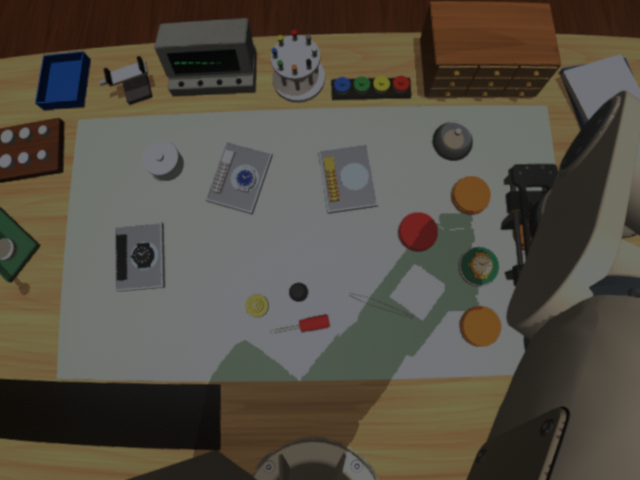

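The steel watch is at (244,178), the black at (143,256) and the gold on the cushion at (480,266). The gold tray's seat is free at (354,176) and fits cleanly. Moving gold there.

```bash
python3 - <<'E'
from act import *
pick((.4337,-.3187),0,.020)
if read_gripper_width()>.044:
    place((.6172,-.0886),7.5,.012)
    over((.4337,-.3187),0,.2)
    im=capture("top"); T=[]
    for n,c in dict(steel=(.6195,.1278),gold=(.6172,-.0886),black=(.4685,.3235)).items():
        o=ortho(im,"top",*c,.012,.05,260); T.append(np.clip(o*1.9,0,255).astype(np.uint8))
    cv2.imwrite("pics/e.png",bgr(np.hstack(T))); cv2.imwrite("pics/e_side.png",bgr(capture("side")))
E
```

```text
zerr -0.0
pick hit True -0.0008 w 0.0486 after lift 0.0484 t 31.775
place hit True z err -0.0001
placed t 35.575 F [-0.6  0.  -0.5]
```

View pics/e.png

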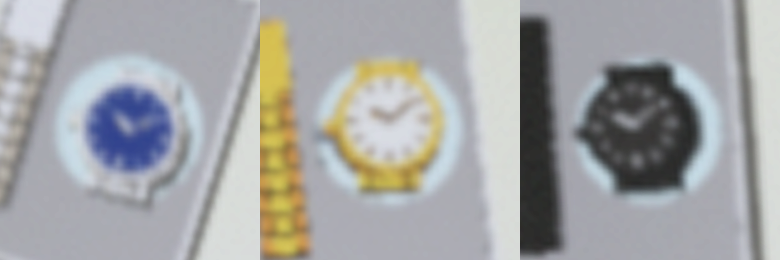

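View pics/e_side.png

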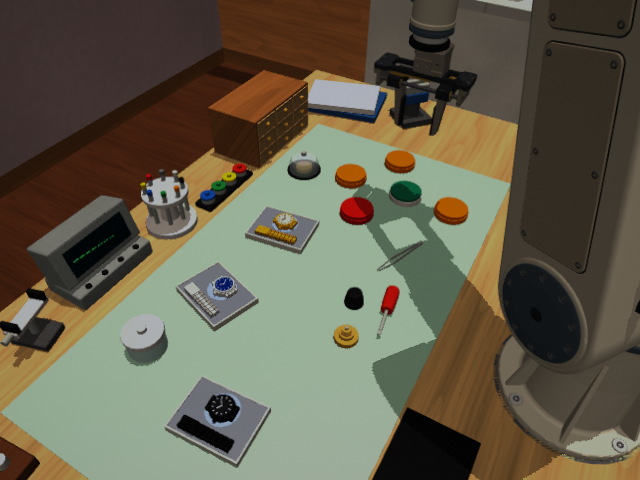

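The black and gold watches look centred. Steel, once I allow for parallax, sits about 5 mm off. I'll put numbers on it and re-seat it, since there is plenty of time.

```bash
cat > chk.py <<'E'
from act import *
def steel():
    P=blob(capture("top"),(.6185,.1275),.0245,lambda o,h:(abs(h[...,0]-115)<15)&(h[...,1]>110),.033)
    return np.array(cv2.fitEllipse((P*1000).astype(np.float32))[0])/1000
E
python3 - <<'E'
from chk import *
s=steel(); print("steel now",s.round(4))
if np.hypot(*(s-[.6162,.1265]))<.006:
    pick(s,-17.5,.012)
    if read_gripper_width()>.044: place((.6197,.1279),-17.5,.012)
over((.4337,-.3187),0,.2)
print("steel then",steel().round(4))
im=capture("top")
b=blob(im,(.4685,.3235),.019,lambda o,h:(h[...,2]<75),.031)
g=blob(im,(.6172,-.0886),.019,lambda o,h:(abs(h[...,0]-24)<8)&(h[...,1]>90),.031)
for n,P in(("black",b),("gold",g)):print(n,[np.round(v,1) for v in cv2.fitEllipse((P*1000).astype(np.float32))])
o=ortho(im,"top",.6197,.1279,.012,.05,300); cv2.imwrite("pics/f.png",bgr(np.clip(o*1.9,0,255).astype(np.uint8)))
E
```

```text
steel now [0.6157 0.1253]
zerr 0.0004
pick hit True -0.0008 w 0.0476 after lift 0.0474 t 41.0583
place hit True z err -0.0
placed t 43.9833 F [ 0.2 -0.2 -0.2]
steel then [0.6195 0.1275]
black [array([467.8, 323.8]), array([44.3, 51.1]), np.float64(104.5)]
gold [array([621.1, -87.1]), array([38.8, 55. ]), np.float64(93.2)]
```

View pics/f.png

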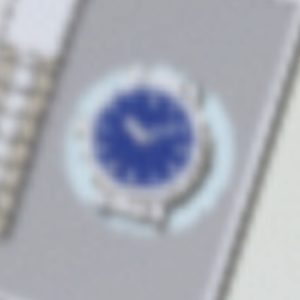

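All three are within a few mm of their seats and aligned with their bracelets. The arm is clear, so I'm handing in.

```bash
python3 -c "
from station import *
print(read_time_s(),hand_in())"
```

```text
the job is handed in; nothing more can be done
45.8667 None
```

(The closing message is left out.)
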